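Index a cast on the model angulator to its first trimming stop

TASK

The plaster cast on the model angulator is still in the load position: bring it round to the first trimming stop and lock it there. Pull the spring plunger at the end of the index arm straight up until its pin is clear of the home bush, turn the stage counter-clockwise (seen from above) to the first hole in the index plate, feeling for it, and let the pin snap fully home. Never force the pin against bush, plate or hole; keep the cast seated on its platen and leave the caliper, the other cast and the wax spatula where they lie.

Things in the scene. Friction and masses are not known exactly. Their poses are not given: they have to be found in the camera images.
- angulator: Model angulator, a rotary stage for trimming casts at set angles; fixed. Round grey base 228 mm wide, 14 mm high; origin on the worktop on the stage's vertical turning axis; -x points to the home bush. On it lies the index plate: an aluminium sector, top at z = 24 mm, under the arm's path, with three lined holes 10 mm wide, 85 mm from the axis and 34 degrees apart, and a scale.
- home_bush (a point): Centre of the top of the home bush, a 10 mm hole in a steel bracket over the index plate (22 mm wide along the arm's path, z = 25 to 31 mm). The plate is zeroed anew for each case: its first hole lies 0.45 to 0.85 rad counter-clockwise from here; just where is not given, but it shows in the cameras and can be felt. Past 0.2 rad the pin is off the bracket.
- stage (a joint): Angle of the stage, rad: 0 = load position (home bush), growing counter-clockwise seen from above, stops at -0.1 and 2.0. The stage is a round platen (116 mm wide, top at z = 46 mm) with a radial index arm. It turns with slight friction (0.6 N at the knob; 2 to 3 N with the pin riding on the plate) and stays where it is left.
- plunger (a joint): Lift of the spring plunger, m: 0 = fully down (only possible in a hole of the index plate), 0.0092 = pin tip resting on the plate's top (also at the start, in the home bush), above 0.0162 = pin clear of the home bracket, 0.022 = end of stroke. The spring pushes down with 4.2 N at 0, 7.4 N at 0.0092, 10.5 N at 0.018; let go, it springs down by itself.
- knob (a point): Centre of the black pull knob on top of the plunger: upright, round, 23 mm across, 18 mm high (9 mm above and below this point), 85 mm from the turning axis, free all round; it rises with the plunger. With the plunger fully down this point is at z = 63.5 mm. Below it a steel collar, 19 mm across, reaches up to z = 53 mm.
- pin: Steel index pin of the plunger, 8 mm across with a rounded tip, straight below the knob; origin at its tip. It must not be pressed against bush, plate or hole with over 30 N; the spring alone gives at most about 18 N, even when it snaps down from full lift.
- cast: Yellow plaster upper cast, 56 x 68 x 32 mm, origin under the centre of its base; loose on the platen, its flat back to the low steel fence. The top of its teeth is at z = 78 mm, its nearest edge over 50 mm from the knob axis.
- seat (a point): Where the cast belongs: on the spindle axis, at the height of the platen's top; turns with the stage.
- cast_lower_1: Bystander: yellow plaster lower cast, 56 x 68 x 32 mm, loose on the worktop left of the angulator; origin under its centre.
- vernier_caliper: Bystander: steel vernier caliper, 72 x 170 x 8 mm, loose on the worktop right of the angulator; origin under its centre.
- wax_spatula: Bystander: wax spatula with black handle, 19 x 175 x 19 mm, loose near the front edge on the right; origin under its centre.
Not all that is in view belongs to the job. Of the things that look like the angulator, the larger one is meant.

How it is judged:
On the way:
1. the pin is pulled up clear of the home bush, with the stage still in the load position (value of joint plunger above 0.0163 m and value of joint stage below 0.12 rad), for 0.05 s.
At the end, for the whole second after the job is handed in: The pin is fully down (within 2 mm) in the first hole of the index plate (stage at 0.42 to 0.9 rad), so the stage is locked; the cast is at rest on the platen, level and within 6 mm of its seat; caliper, lower cast and wax spatula lie within 20 mm of where they were (value of joint stage between 0.42 and 0.9 rad and value of joint plunger below 0.002 m and distance between cast and seat below 0.006 m and angle between cast's own z axis and vertical below 0.1 rad and linear speed of cast below 0.02 m/s and distance of each of cast_lower_1, vernier_caliper, wax_spatula from where it was at the start of the episode below 0.02 m); the robot touches nothing.
It fails at once if the pin is forced against bush, plate or hole (contact force between pin and anything else above 30 N).
It fails at once if the cast is shifted on the platen (distance between cast and seat above 0.008 m).
It fails at once if the caliper, the lower cast or the wax spatula is pushed away (distance of any of cast_lower_1, vernier_caliper, wax_spatula from where it was at the start of the episode above 0.02 m).
It also fails if it takes over 35 s, if anything falls off the work surface, if the arm or the gripper's body presses on something with over 40 N, if the wrist force passes 120 N, or if a joint passes its speed limit or range.

ROBOT

A 7-joint arm with a two-finger parallel gripper is mounted at the origin on a cart in front of the work surface, level with it; the furniture and walls round the work are solid. World frame = base frame: x ahead of the robot, y to its left, z up, the work surface at z = 0. Lengths are in m, angles in rad, forces in N, time in s.
With the tool pointing down it reaches from about 0.4 to 0.85 m from the base axis. Payload 6.9 kg.
Tool frame: the origin (TCP) lies midway between the tips of the shut fingers; the grasp point (between the pads) lies behind it (ctrl.pinch_z is the z of the grasp point in the tool frame, in m); z points along the fingers, y is the line along which they close (so a half turn about z gives the same grasp; the last joint's range is limited). The gripper opens to 85 mm and grips with 20 to 120 N. Pads are 22 mm wide; open, the fingers measure 114 mm over their backs; the gripper's body (76 mm by 85 mm) begins 54 mm behind the grasp point. The pads swing forward as they close: fully open they stand 13 mm farther back than shut.
Start: joints at [1.272, 0.507, -0.238, 1.5, 0.126, 1.149, -0.155], TCP at [0.246, -0.575, 0.231] pointing down, gripper open.
Joint ranges: [-3.08, 3.08], [-0.24, 2.05], [-1.43, 1.35], [0, 2.5], [-1.52, 4.66], [0.17, 1.96], [-2.89, 2.89]. Speed limits (rad/s): [2.39, 2.39, 3.14, 3.14, 3.14, 3.14, 3.14].

INTERFACE

Orientations are given as a unit quaternion [w, x, y, z].
In Python, from station import ctrl, get_state, vision, ticket, models gives the robot as it stands. Calls block until the motion is done:
- ctrl.movep(position, orientation): joint-space move of the TCP to a pose.
- ctrl.movel(position, frame=None, max_speed=0.15): straight line of the TCP; frame=None keeps the orientation; max_speed is the mean speed in m/s.
- ctrl.set_joints(angles): joint-space move.
- ctrl.ungrasp() and ctrl.close_gripper(force=None): open the fingers fully, or close them until they stop; force is the grip in N (None keeps the last).
- ctrl.pause(seconds).
- ctrl.ik(position, orientation): joint angles nearest the present ones, or None.
- get_state(): the state.
- vision.grab_frame(name): name is "scene" or "side" or "wrist"; returns (picture, depth): 420x560x3 uint8, blue, green, red; 420x560 float32, m along the optical axis (not along the pixel's ray), 0 where there is no reading.
- vision.camera_info(name): a dict with "mtx" (3x3 intrinsics, pixels), "R" (3x3) and "t" (3): a world point X has camera coordinates R X + t; the wrist camera has in their place "hand_eye" (4x4, takes a point from camera to tool coordinates, whose origin is the TCP and whose axes are the flange's). Camera axes: x right, y down, z forward; pixel columns grow to the right and rows downward; lengths in m; the calibration is good to about 2 mm. A picture is of the moment at which its call begins: read the wrist's pose just before it. camera_info takes no time and is no camera call.
A pose or a line that the arm cannot do raises ctrl.Unreachable and nothing moves.
- ticket.close_job(): hands the job in; it is judged then, once.
Trained networks look in the newest picture that a camera, given by its name, has taken for a name from the list of things; names that differ only in an ending like _2 or _b are one class to them, and where a whole thing is asked for, a point or a joint stands for the part that bears it (a point fixed in the world has none). Each returns a list of dicts, best first, with "p" (0 to 1); they miss things now and then, are a little off and sometimes report something else, mostly with a low value. They report only what shows in the picture. A call takes as long as a camera call. They do not tell look-alikes from the thing itself.
- models.recognise(camera, target): "point" ([column, row] in pixels, amid what is visible of it).
- models.masks_of(camera, target): "mask" (420x560 bool, what is visible of it) and "point" ([column, row] in pixels, amid what is visible of it).
The state is a dict: "time": time; "qpos": joint angles; "qd": joint speeds; "tau": joint torques, N m; "tcp_pos": TCP position; "eef_rot": TCP orientation; "contact_force": force on the tool from outside, world axes, zero at the start; "wrist_torque": the same for the moment, N m; "width": finger opening in m; "gripper_force": force on a finger pad.
Only numpy, scipy, OpenCV 4.12 (cv2) and the standard library are available. Lean on these libraries where they do the work, as an engineer would, in place of code of your own. Each camera call takes 0.05 s, during which the arm holds its last target. There are 200 camera calls.

## Working session

There is one attempt and no reset: what is moved stays moved. The work goes in short steps, each a Python script; the robot and the scene stay as the last script left them, time stands still between calls to the robot, and variables do not carry over. Pictures are saved under pics/ and viewed, at most 10 in all, crops included, and the job is handed in when it is done.

```bash
mkdir -p pics; ls
cat > h.py <<'E'
import numpy as np, cv2
from station import ctrl, get_state, vision, ticket, models
from scipy.spatial.transform import Rotation as Rn
def pose():
    s=get_state(); q=np.array(s["eef_rot"]); T=np.eye(4)
    T[:3,:3]=Rn.from_quat(np.roll(q,-1)).as_matrix(); T[:3,3]=s["tcp_pos"]; return T
def cam2w(name,P,T=None):
    i=vision.camera_info(name); P=np.asarray(P,float).reshape(-1,3)
    if name=="wrist":
        M=T@np.array(i["hand_eye"]); return P@M[:3,:3].T+M[:3,3]
    return (P-np.array(i["t"]).ravel())@np.array(i["R"])
def px(name,uv,d,T=None):
    K=np.array(vision.camera_info(name)["mtx"]); uv=np.asarray(uv,float).reshape(-1,2); d=np.atleast_1d(d)
    return cam2w(name,np.c_[(uv[:,0]-K[0,2])/K[0,0]*d,(uv[:,1]-K[1,2])/K[1,1]*d,d],T)
def onz(name,uv,z,T=None):
    a,b=px(name,uv,1.,T)[0],px(name,uv,2.,T)[0]; return a+(b-a)*(z-a[2])/(b[2]-a[2])
E
python3 - <<'E'
from h import *
for c in("scene","side"):
    im,d=vision.grab_frame(c); cv2.imwrite(f"pics/{c}1.png",im)
    for t in("angulator","knob","cast","home_bush","stage","pin"):
        try:
            for r in models.masks_of(c,t)[:4]:
                m=r["mask"]&(d>0); ys,xs=np.nonzero(m)
                w=px(c,np.c_[xs,ys],d[m]); print(c,t,round(r["p"],2),np.round(r["point"]),m.sum(),np.median(w,0).round(3),w.max(0).round(3),w.min(0).round(3))
        except Exception as e: print(c,t,e)
print({k:np.round(v,3) for k,v in get_state().items()},ctrl.pinch_z)
E
```

```text
pics
scene angulator 0.86 [194. 262.] 3833 [0.58  0.124 0.015] [0.723 0.195 0.085] [ 0.483 -0.023 -0.001]
scene angulator 0.77 [364. 174.] 1656 [ 0.453 -0.395  0.01 ] [ 0.547 -0.331  0.055] [ 0.382 -0.515 -0.001]
scene knob 0.64 [222. 259.] 110 [0.517 0.12  0.08 ] [0.53  0.129 0.085] [0.51  0.106 0.056]
scene cast 0.96 [206. 239.] 622 [0.593 0.091 0.065] [0.634 0.111 0.08 ] [0.568 0.041 0.044]
scene home_bush 0.85 [365. 177.] 1759 [ 0.456 -0.395  0.009] [ 0.556 -0.33   0.055] [ 0.382 -0.521 -0.003]
scene home_bush 0.68 [195. 262.] 3776 [0.581 0.124 0.015] [0.711 0.195 0.085] [ 0.483 -0.022 -0.   ]
scene home_bush 0.32 [297. 186.] 311 [ 0.604 -0.27   0.006] [ 0.623 -0.221  0.012] [ 0.56  -0.388 -0.002]
scene stage 0.93 [217. 250.] 1006 [0.569 0.113 0.046] [0.649 0.14  0.085] [0.508 0.023 0.036]
scene stage 0.85 [374. 166.] 568 [ 0.462 -0.407  0.033] [ 0.519 -0.366  0.055] [ 0.407 -0.521 -0.001]
scene stage 0.47 [219. 348.] 965 [0.409 0.26  0.019] [0.442 0.286 0.033] [ 0.373  0.216 -0.001]
side angulator 0.81 [213. 248.] 688 [0.515 0.101 0.041] [0.649 0.386 0.275] [ 0.344 -0.04  -0.001
[... 543 characters left out ...]
  -0.404  0.033] [ 0.515 -0.365  0.054] [ 0.407 -0.548 -0.001]
side stage 0.71 [211. 239.] 334 [0.523 0.117 0.048] [0.596 0.132 0.084] [0.508 0.025 0.013]
{'time': np.float64(0.7), 'qpos': array([ 1.273,  0.507, -0.238,  1.5  ,  0.126,  1.149, -0.155]), 'qd': array([ 0.   ,  0.001, -0.001,  0.   ,  0.001, -0.002,  0.   ]), 'tau': array([ 0.0000e+00, -6.2017e+01, -2.1840e+00, -2.4992e+01,  1.4000e-02,
        2.0000e-03,  0.0000e+00]), 'tcp_pos': array([ 0.246, -0.575,  0.231]), 'eef_rot': array([-0.   ,  0.98 ,  0.201, -0.   ]), 'contact_force': array([0.509, 0.449, 0.669]), 'wrist_torque': array([ 0.026, -0.016, -0.035]), 'gripper_force': np.float64(0.0), 'width': np.float64(0.085)} -0.0187
```

Run:
```python
import cv2,numpy as np
a=cv2.imread("pics/scene1.png");b=cv2.imread("pics/side1.png")
cr=cv2.resize(a[190:340,110:290],(720,600),interpolation=cv2.INTER_CUBIC)
cv2.imwrite("pics/crop1.png",cr)
cv2.imwrite("pics/both.png",cv2.resize(np.hstack([a,b]),(800,300)))
```

```text
(no output)
```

View pics/both.png

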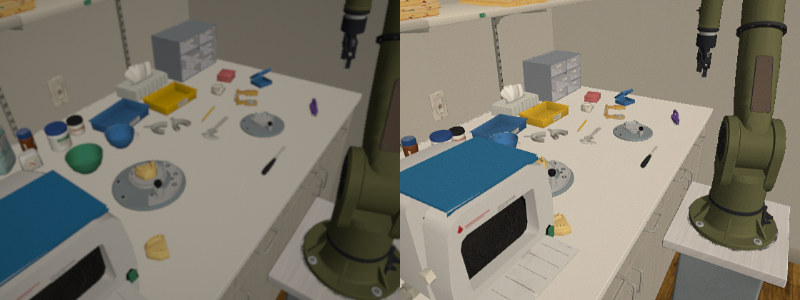

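View pics/crop1.png

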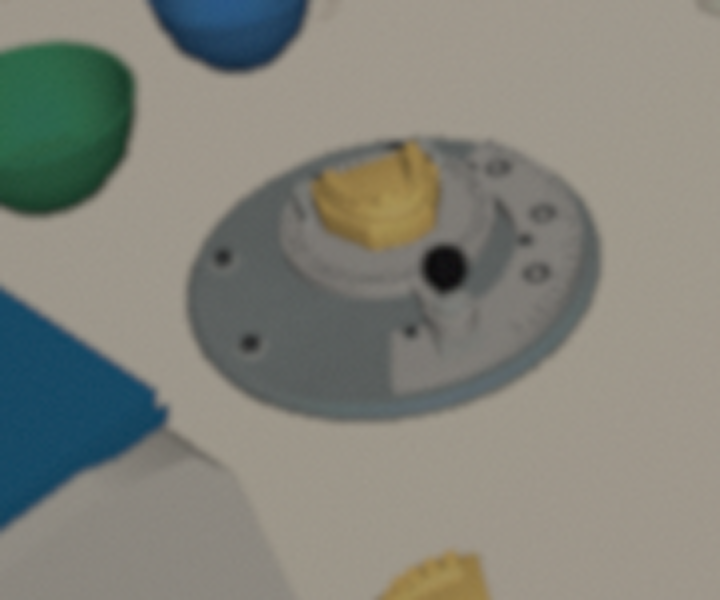

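Candidates: scene (194,262), about 228 mm wide with the yellow cast on it, and scene (364,174), about 165 mm wide. The first fits ("larger", cast on the platen, 3-hole plate). The enlarged crop confirms it: the black knob is at scene (221,257) and the holes are near (244,258), (246,243), (235,232). Next is a closer look with the wrist camera.

Run:
```python
from h import *
for n,uv in (("h1",(244.2,258)),("h2",(245.7,243.2)),("h3",(234.5,231.7))): print(n,onz("scene",uv,.024).round(4))
print("knob",onz("scene",(221,257),.0817-.004).round(4))
he=np.array(vision.camera_info("wrist")["hand_eye"]); print(he.round(3))
f=-22*np.pi/180; q=[0,np.cos(f/2),np.sin(f/2),0]
Rt=Rn.from_quat(np.roll(q,-1)).as_matrix()
# aim the camera axis at the plate
z=.27; c=Rt@he[:3,3]; v=Rt@he[:3,2]; tgt=np.array([.545,.09,.03])
p=np.array([0,0,z]); L=(z+c[2]-.03)/-v[2]; p[:2]=(tgt-c-v*L)[:2]; print(p,L)
ctrl.movep(p,q); T=pose(); im,d=vision.grab_frame("wrist"); np.savez("w1.npz",T=T,im=im,d=d); cv2.imwrite("pics/w1.png",im)
for t in("knob","angulator"):
    for r in models.recognise("wrist",t)[:2]: print(t,r)
s=get_state(); print(s["time"],s["tcp_pos"],np.round(s["qpos"],2))
```

```text
h1 [0.517  0.0519 0.024 ]
h2 [0.5455 0.0116 0.024 ]
h3 [ 0.5932 -0.0062  0.024 ]
knob [0.5167 0.1192 0.0777]
[[ 0.    -0.962 -0.274  0.07 ]
 [ 1.     0.    -0.    -0.   ]
 [ 0.    -0.274  0.962 -0.143]
 [ 0.     0.     0.     1.   ]]
[0.58120501 0.07528269 0.27      ] 0.39785890583762873
knob {'point': [262.1, 251.8], 'p': 0.86}
angulator {'point': [252.8, 134.7], 'p': 0.94}
3.4417 [0.58132397 0.07450924 0.26991464] [ 0.16  0.45 -0.52  1.54  0.23  1.22 -2.35]
```

View pics/w1.png

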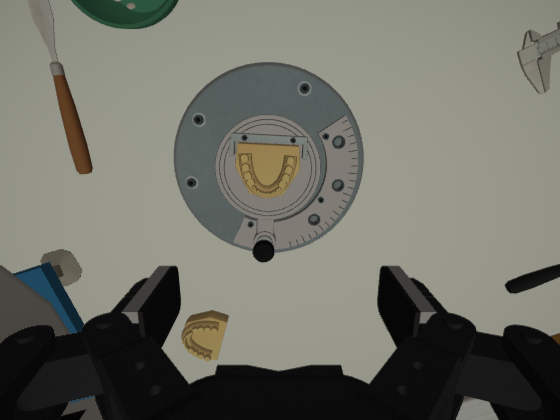

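Wrist picture: the knob is at (263,250), the three holes at (314,219), (338,185) and (339,142), and the cast sits centred near (268,165). I'll fit the geometry from this.

Run:
```python
from h import *
from scipy.optimize import least_squares
D=np.load("w1.npz"); im,T,d=D["im"],D["T"],D["d"]; g=cv2.cvtColor(im,cv2.COLOR_BGR2GRAY)
def blob(u,v,r,dark):
    s=g[v-r:v+r+1,u-r:u+r+1].astype(float); bg=np.percentile(s,85)
    w=np.clip(bg*dark-s,0,None)if dark<1 else 0
    yy,xx=np.mgrid[-r:r+1,-r:r+1]; w=w*(xx**2+yy**2<=r*r); return u+(w*xx).sum()/w.sum(),v+(w*yy).sum()/w.sum()
H=[]
for u,v in((314,219),(338,185),(339,142)):
    p=blob(u,v,8,.85); w=onz("wrist",p,.024,T); H.append(w[:2]); print(np.round(p,1),w.round(4))
H=np.array(H)
_,_,st,_=cv2.connectedComponentsWithStats((g[225:275,245:285]<45).astype(np.uint8)); 
i=1+st[1:,4].argmax(); m=(cv2.connectedComponents((g[225:275,245:285]<45).astype(np.uint8))[1]==i); ys,xs=np.nonzero(m); c=(xs.mean()+245,ys.mean()+225)
dk=np.median(d[225:275,245:285][m]); print("knob px",c,m.sum(),xs.min()+245,xs.max()+245,ys.min()+225,ys.max()+225,"d",px("wrist",c,dk,T))
k=onz("wrist",c,.0747,T); print("knob",k)
f=lambda x:np.r_[[(x[0]+.085*np.cos(x[2]+i*np.radians(34))-H[i,0],x[1]+.085*np.sin(x[2]+i*np.radians(34))-H[i,1]) for i in range(3)]].ravel()
r=least_squares(f,[.595,.085,-2.7]); x=r.x; print("axis",x,"res",r.fun.round(4))
kk=k[:2]-x[:2]; print("knob r",np.hypot(*kk),"ang",np.degrees(np.arctan2(kk[1],kk[0])),"hole",np.degrees(x[2])%360,"delta",(x[2]-np.arctan2(kk[1],kk[0]))%(2*np.pi))
# base circle
hs=(np.abs(cv2.cvtColor(im,cv2.COLOR_BGR2HSV)[...,0].astype(int)-100)<25)
ys,xs=np.nonzero((d>0)); W=px("wrist",np.c_[xs,ys],d[d>0],T); s=(W[:,2]>.009)&(np.hypot(*(W[:,:2]-x[:2]).T)<.13)
cc,rr=cv2.minEnclosingCircle(W[s][:,:2].astype(np.float32)); print("base",cc,rr)
cv2.imwrite("pics/w1c.png",cv2.resize(im[110:270,230:370],(700,800))[:,:][:600])
for f0 in(158,-22):
  for z in(.06,.2):
    for dl in (0,20,40):
      a=np.radians(f0+dl); q=[0,np.cos(a/2),np.sin(a/2),0]; o=ctrl.ik([k[0],k[1],z],q); print(f0,dl,z,None if o is None else np.round(o,2))
```

```text
[313.8 219.7] [0.518  0.0541 0.024 ]
[337.9 185.4] [0.5471 0.0129 0.024 ]
[338.6 141.9] [ 0.5944 -0.0045  0.024 ]
knob px (np.float64(263.2059620596206), np.float64(250.65040650406505)) 369 253 273 240 261 d [[0.52440422 0.1154489  0.08026953]]
knob [0.52236221 0.11657794 0.0747    ]
axis [ 0.59897615  0.08064985 -2.81777243] res [ 0.0004 -0.0005  0.0002  0.0002 -0.0006  0.0003]
knob r 0.08461987859590987 ang 154.87578442336505 hole 198.553532166828 delta 0.7623205079789521
base (0.5991721153259277, 0.08079618215560913) 0.11402428895235062
158 0 0.06 [ 0.45  0.91 -1.29  1.94  1.    1.13 -0.08]
158 20 0.06 [ 0.43  0.88 -1.23  1.94  0.96  1.08  0.31]
158 40 0.06 [ 0.43  0.88 -1.23  1.94  0.96  1.08  0.66]
158 0 0.2 [ 0.47  0.64 -1.22  1.78  0.64  1.2   0.24]
158 20 0.2 [ 0.47  0.64 -1.22  1.78  0.64  1.2   0.59]
158 40 0.2 [ 0.47  0.64 -1.22  1.78  0.64  1.2   0.94]
-22 0 0.06 [ 0.01  0.6  -0.42  1.95  0.38  0.68 -2.6 ]
-22 20 0.06 [ 0.05  0.61 -0.49  1.95  0.43  0.69 -2.3 ]
-22 40 0.06 [ 0.09  0.62 -0.55  1.94  0.49  0.71 -2.01]
-22 0 0.2 [ 0.09  0.43 -0.52  1.78  0.25  1.   -2.48]
-22 20 0.2 [ 0.14  0.44 -0.6   1.78  0.29  1.01 -2.17]
-22 40 0.2 [ 0.2   0.45 -0.68  1.78  0.33  1.02 -1.87]
```

Fit: axis (0.599, 0.081), base radius 114.0 mm, knob radius 84.6 mm and hole residuals of 0.6 mm or less all match the given sizes. The first hole is about 0.762 rad from home. I'll grip gently with the fingers closing tangentially.

```bash
cat >> h.py <<'E'
AX=np.array([.5990,.0807]); A0=np.radians(154.9)
def qq(a): f=a-np.pi; return [0,np.cos(f/2),np.sin(f/2),0]
def rep(tag=""):
    s=get_state(); p=np.array(s["tcp_pos"]); v=p[:2]-AX; a=np.arctan2(v[1],v[0])%(2*np.pi)
    t=np.array([-np.sin(a),np.cos(a)]); F=np.array(s["contact_force"])
    print(tag,"t%.2f"%s["time"],"p",p.round(4),"th %.4f r %.4f"%(a-A0,np.hypot(*v)),"F",F.round(1),"Ft %.1f Fr %.1f"%(F[:2]@t,F[:2]@v/np.hypot(*v)),"w %.4f gf %.0f"%(s["width"],s["gripper_force"]))
    return p,F,a-A0
E
python3 - <<'E'
from h import *
k=AX+.085*np.array([np.cos(A0),np.sin(A0)]); q=qq(A0)
ctrl.movep([k[0],k[1],.15],q); rep("above")
ctrl.movel([k[0],k[1],.0560],max_speed=.1); rep("down")
ctrl.close_gripper(20); rep("grip")
im,d=vision.grab_frame("wrist"); cv2.imwrite("pics/w2.png",im)
E
```

```text
above t4.06 p [0.5234 0.1166 0.151 ] th -0.0049 r 0.0837 F [ 1.  -0.4  0.5] Ft -0.1 Fr -1.1 w 0.0855 gf 0
down t5.15 p [0.5225 0.1169 0.0566] th -0.0040 r 0.0847 F [-0.  -0.1  0.5] Ft 0.1 Fr -0.0 w 0.0854 gf 0
grip t5.74 p [0.522  0.1165 0.0561] th 0.0034 r 0.0849 F [-0.8 -1.4  2.8] Ft 1.6 Fr 0.1 w 0.0225 gf 20
```

View pics/w2.png

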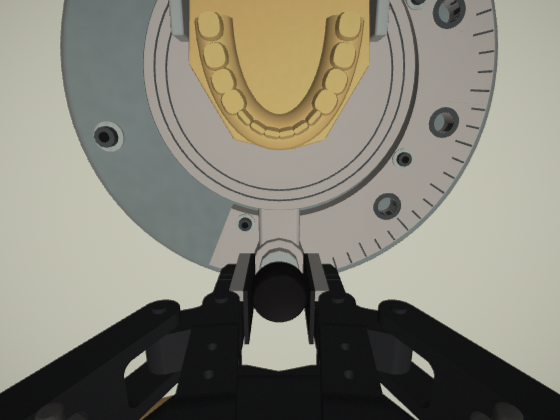

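The knob is centred in the pads at (279,291) with width 22.5 mm, and side force is only about 1.6 N. Hole 1 is at (387,206). I'll lift straight up and refit the hole angle from this closer picture.

Run:
```python
from h import *
from scipy.optimize import least_squares
ctrl.close_gripper(50); p,F,_=rep("grip50"); T=pose()
im=cv2.imread("pics/w2.png"); g=cv2.cvtColor(im,cv2.COLOR_BGR2GRAY).astype(float); H=[]
for u,v in((387,206),(445,122),(450,11)):
    r=17; v0=max(v-r,0); s=g[v0:v+r+1,u-r:u+r+1]; ys,xs=np.mgrid[v0:v0+s.shape[0],u-r:u+r+1]
    m=(s<np.percentile(s,90)*.82).astype(np.uint8); m=cv2.morphologyEx(m,cv2.MORPH_OPEN,np.ones((3,3)))
    cn=max(cv2.findContours(m,0,2)[0],key=cv2.contourArea); e=cv2.fitEllipse(cn); c=(e[0][0]+u-r,e[0][1]+v0)
    w=onz("wrist",c,.024,T); H.append(w[:2]); print(np.round(c,1),np.round(e[1],1),w.round(4))
H=np.array(H)
f=lambda x:np.r_[[(x[0]+.085*np.cos(x[2]+i*np.radians(34))-H[i,0],x[1]+.085*np.sin(x[2]+i*np.radians(34))-H[i,1]) for i in range(3)]].ravel()
x=least_squares(f,[*AX,-2.8]).x; print("axis",x,f(x).round(4)); 
for ax in (x[:2],AX):
    for i in(0,1): 
        h=H[i]-ax; k=p[:2]-ax; print("delta",i,(np.arctan2(h[1],h[0])-np.arctan2(k[1],k[0]))%(2*np.pi)-i*np.radians(34))
ctrl.movel([p[0],p[1],p[2]+.0097],max_speed=.03); ctrl.pause(.1); rep("lift")
```

```text
grip50 t6.01 p [0.522  0.1165 0.0562] th 0.0027 r 0.0849 F [-1.7 -2.   5.2] Ft 2.6 Fr 0.7 w 0.0212 gf 49
[386.8 205.8] [25.8 28.1] [0.5184 0.0539 0.024 ]
[443.4 122.1] [28.1 32. ] [0.5475 0.013  0.024 ]
[448.8  10.5] [31.  36.9] [ 0.5946 -0.0043  0.024 ]
axis [ 0.59923228  0.08072004 -2.81680903] [ 0.0003 -0.0004  0.0001  0.0002 -0.0004  0.0002]
delta 0 0.7537383421084956
delta 1 0.7589704735516299
delta 0 0.7557382508807606
delta 1 0.7623619581970983
lift t6.59 p [0.5218 0.1164 0.0655] th 0.0047 r 0.0850 F [  0.7  -0.7 -10.7] Ft 0.3 Fr -0.9 w 0.0212 gf 49
```

Lifted to about 0.0185, with F about −10.7 N matching the spring. Now I'll turn along the arc, carrying the tool orientation round with it.

```bash
cat >> h.py <<'E'
def at(th,z,v=.06,r=.085):
    a=A0+th; ctrl.movel([AX[0]+r*np.cos(a),AX[1]+r*np.sin(a),z],qq(a),max_speed=v)
E
python3 - <<'E'
from h import *
for th in np.linspace(0,.760,9)[1:]:
    at(th,.0658); p,F,_=rep("%.3f"%th)
    if np.abs(F[:2]).max()>12: print("stop"); break
ctrl.pause(.1); rep("end")
im,d=vision.grab_frame("wrist"); cv2.imwrite("pics/w3.png",im)
E
```

```text
0.095 t6.88 p [0.5188 0.1091 0.0656] th 0.0976 r 0.0850 F [  3.1  -1.1 -10.8] Ft -0.0 Fr -3.3 w 0.0211 gf 49
0.190 t7.16 p [0.5166 0.1017 0.0657] th 0.1886 r 0.0851 F [  1.8  -1.8 -11.6] Ft 1.3 Fr -2.2 w 0.0211 gf 50
0.285 t7.44 p [0.515  0.094  0.0658] th 0.2808 r 0.0851 F [ 2.  -0.2 -9.8] Ft -0.1 Fr -2.0 w 0.0211 gf 50
0.380 t7.72 p [0.5141 0.0861 0.0658] th 0.3747 r 0.0851 F [  1.3  -2.3 -11.1] Ft 2.3 Fr -1.5 w 0.0211 gf 50
0.475 t8.01 p [0.5139 0.0781 0.0658] th 0.4685 r 0.0851 F [  1.9  -2.6 -10.5] Ft 2.6 Fr -1.8 w 0.0212 gf 50
0.570 t8.29 p [0.5146 0.0701 0.0658] th 0.5636 r 0.0851 F [  0.   -2.  -11.1] Ft 2.0 Fr 0.2 w 0.0212 gf 50
0.665 t8.57 p [0.5159 0.0621 0.0658] th 0.6580 r 0.0851 F [ -0.3  -1.9 -11.6] Ft 1.8 Fr 0.7 w 0.0211 gf 50
0.760 t8.86 p [0.5181 0.0543 0.0657] th 0.7537 r 0.0851 F [-0.4 -1.3 -9.9] Ft 1.1 Fr 0.8 w 0.0212 gf 50
end t8.96 p [0.5181 0.0543 0.0658] th 0.7529 r 0.0851 F [ -2.  -2. -11.] Ft 1.3 Fr 2.5 w 0.0213 gf 50
```

View pics/w3.png

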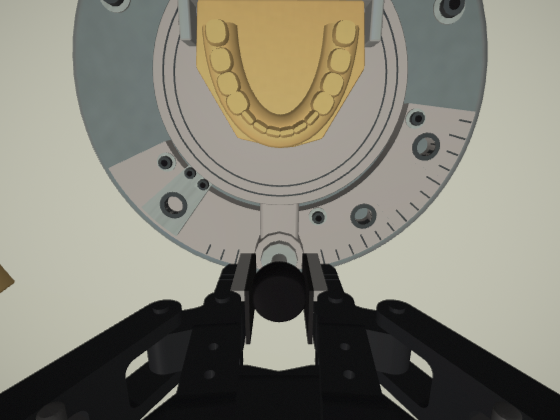

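The home bush (174,205) and holes 2 and 3 (363,215), (426,146) sit as expected, so the pin should be over hole 1. I'll lower in small steps and watch the force.

Run:
```python
from h import *
th=.765
at(th,.0600,.03); rep()
for z in np.arange(.0575,.0464,-.0008):
    at(th,z,.03); p,F,_=rep("%.4f"%z)
    if F[2]>2 or np.hypot(*F[:2])>12: print("contact"); break
```

```text
t9.35 p [0.5184 0.0537 0.0599] th 0.7612 r 0.0850 F [-2.2 -0.8 -8.4] Ft 0.1 Fr 2.4 w 0.0210 gf 50
0.0575 t9.60 p [0.5184 0.0536 0.0574] th 0.7626 r 0.0850 F [-3.5 -1.1 -8.3] Ft -0.1 Fr 3.7 w 0.0211 gf 50
0.0567 t9.85 p [0.5184 0.0535 0.0567] th 0.7640 r 0.0850 F [-2.5 -0.8 -8. ] Ft -0.1 Fr 2.6 w 0.0209 gf 50
0.0559 t10.10 p [0.5185 0.0534 0.0559] th 0.7646 r 0.0850 F [-2.2 -0.  -7.5] Ft -0.7 Fr 2.1 w 0.0209 gf 50
0.0551 t10.35 p [0.5184 0.0534 0.0551] th 0.7651 r 0.0851 F [-2.6 -0.8 -7.4] Ft -0.1 Fr 2.7 w 0.0213 gf 50
0.0543 t10.60 p [0.5184 0.0534 0.0543] th 0.7644 r 0.0850 F [-2.  -0.8 -6.6] Ft 0.1 Fr 2.1 w 0.0211 gf 50
0.0535 t10.85 p [0.5185 0.0534 0.0535] th 0.7649 r 0.0850 F [-2.8 -0.9 -7. ] Ft -0.0 Fr 2.9 w 0.0211 gf 50
0.0527 t11.10 p [0.5185 0.0534 0.0527] th 0.7649 r 0.0850 F [-2.9 -0.4 -6.9] Ft -0.5 Fr 2.9 w 0.0211 gf 50
0.0519 t11.35 p [0.5185 0.0534 0.0519] th 0.7653 r 0.0850 F [-3.3  0.1 -5.6] Ft -1.2 Fr 3.1 w 0.0215 gf 50
0.0511 t11.60 p [0.5185 0.0534 0.0511] th 0.7649 r 0.0850 F [-2.8 -1.  -6.2] Ft 0.0 Fr 2.9 w 0.0214 gf 50
0.0503 t11.85 p [0.5185 0.0534 0.0503] th 0.7651 r 0.0850 F [-3.7 -0.3 -5.1] Ft -0.9 Fr 3.6 w 0.0207 gf 50
0.0495 t12.10 p [0.5185 0.0534 0.0495] th 0.7650 r 0.0850 F [-3.3 -0.9 -5.2] Ft -0.2 Fr 3.5 w 0.0212 gf 50
0.0487 t12.35 p [0.5185 0.0534 0.0487] th 0.7649 r 0.0850 F [-3.3 -0.8 -3.7] Ft -0.3 Fr 3.4 w 0.0210 gf 50
0.0479 t12.60 p [0.5185 0.0534 0.0483] th 0.7650 r 0.0850 F [-5.4 -1.7 -0.1] Ft -0.1 Fr 5.6 w 0.0209 gf 53
0.0471 t12.85 p [0.5186 0.0534 0.0481] th 0.7652 r 0.0849 F [-7.2 -2.1  8.3] Ft -0.3 Fr 7.5 w 0.0213 gf 58
contact
```

The pin is in the hole: spring force fell steadily to z = 0.0487, then fingertips or pin bottomed. I'll unload, release and check.

Run:
```python
from h import *
at(.765,.0488,.03); rep("unload")
ctrl.ungrasp(); p,_,_=rep("open")
ctrl.movel([p[0],p[1],.15],max_speed=.15)
a=A0+.765; b=[p[0]+.05*np.cos(a)*-1,p[1]-.05*np.sin(a),.25]; ctrl.movel(b); ctrl.pause(.2); rep("away"); T=pose()
im,d=vision.grab_frame("wrist"); cv2.imwrite("pics/w4.png",im)
r=models.masks_of("wrist","knob")
for x in r[:1]:
    m=x["mask"]&(d>0); ys,xs=np.nonzero(m); w=px("wrist",np.c_[xs,ys],d[m],T); print(x["p"],x["point"],np.median(w,0),np.percentile(w[:,2],[50,90,97]))
```

```text
unload t13.10 p [0.5185 0.0533 0.0488] th 0.7658 r 0.0850 F [-3.9 -2.3 -5.4] Ft 0.9 Fr 4.4 w 0.0213 gf 50
open t13.74 p [0.5186 0.0535 0.0489] th 0.7647 r 0.0849 F [-0.1 -0.3  0.1] Ft 0.3 Fr 0.2 w 0.0855 gf 0
away t15.66 p [0.5654 0.0692 0.2493] th 0.7675 r 0.0355 F [ 0.4 -0.5  0.2] Ft 0.6 Fr -0.3 w 0.0856 gf 0
0.91 [276.4, 238.1] [0.52129587 0.05427919 0.07210972] [0.07210972 0.07321337 0.07372764]
```

View pics/w4.png

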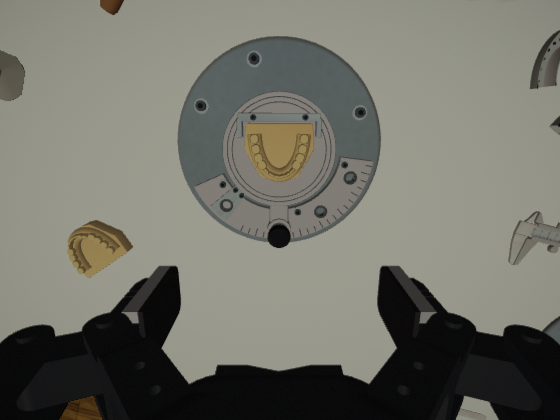

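The knob top at (278,236) reads about 72–73 mm, against 72.5 mm for fully down and 81.7 mm if riding on the plate. The cast sits centred against its fence at (279,155), the lower cast and the part of the caliper in view appear undisturbed, and the gripper is clear.

```bash
python3 -c "
from station import ticket; print(ticket.close_job())"
```

```text
the job is handed in; nothing more can be done
None
```

The stage is turned about 0.76 rad to the first trimming stop with the pin fully down in hole 1 and the cast still seated; the job was handed in at about 16 s of the 35 s limit, and no verdict came back.

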